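# Slide the loaded carving board across the gap onto the carving stand

## Task

Push the board with the sandstone blank from the feeding stand across the open gap onto the receiving stand, until its nose is pressed firmly home against both rubber stops, with about 12 newtons, and leave it resting there. Slide it gently and level all the way, without lifting it: hold its tail down so that the nose does not sag into the gap, ease off so that the tail does not sag in after it, and never bear or push on it with more than about 15 newtons. Leave the tools and other things lying where they are.

Things in the scene. Friction and masses are not known exactly. Their poses are not given: they have to be found in the camera images.
- tray: loaded carving board, one rigid piece, 0.8 to 1.0 kg: plywood 220 (x) x 140 (y) x 14 mm with a timber cross bar and a sandstone blank fixed on it. Origin: centre of the underside; +x is its front, the way it has to go; z up. Cross bar: from x = -55 to -15 mm, full width, its top 34 mm above the underside. Stone: from x = 3 to 89 mm, top 66 mm above the underside. Too wide to grip
- toe (a point): centre of the board's toe, 17 mm above the underside: a firm black rubber pad 55 (x) x 140 mm on packing of unknown thickness, so that its upper face lies up to 5 mm above or below this point; it reaches from the tail to the cross bar. The cross bar's rear face, the face to push on, is 27.5 mm ahead of this point along the board's x
- nose (a point): middle of the board's front edge, level with the underside; the last 12 mm of the underside slope up 3 mm towards it. The centre of mass lies about 85 mm behind it, much less than the gap's width: the nose drops into the gap before it is across, unless the toe is held down, in the end with 5 to 10 N
- tail (a point): middle of the board's rear lower edge. Once it has left the feeding stand, a push down on the toe of more than about 3 N tips it into the gap
- edge_a (a point): middle of the lane at the gap-side edge of the feeding stand, on its deck (62 to 70 mm above the table); x points across the gap to the receiving stand, z up. The timber stand is 250 mm long, with a wooden rail 15 mm high on each side of the 148 mm wide lane, and a ledge beyond the far rail
- edge_b (a point): middle of the lane at the gap-side edge of the receiving stand, on its deck (1 mm lower than the feeding deck; the edge is a round steel nosing); x along the lane, z up. Its lane is 148 mm wide between 15 mm high rails that flare at the mouth, in line with the other lane within 2 mm. The gap is 100 to 113 mm wide
- home (a point): middle of the lane on the receiving deck, 250 mm beyond edge_b, where the rubber faces of the two stop blocks stand at their middle setting; they are set up to 5 mm nearer or farther, which is not told. x along the lane. The board is home when its nose bears on the rubber faces
- stop_blocks: the pair of dark wooden stop blocks at the end of the receiving lane, each 40 mm wide, 34 mm high, 48 mm to each side of the lane's middle, with firm black rubber faces (36 mm wide, 0.05 mm per N) on adjustable steel backs towards the gap. Origin on the deck's middle line, 17 mm above the deck, 24 mm beyond the home point; x along the lane
- stand_a: the feeding stand (see edge_a), fixed. Origin at its foot under the middle of its lane; x along the lane to the receiving stand
- stand_b: the receiving stand (see edge_b and home), fixed, 285 mm long. Origin at its foot under the middle of its lane; x along the lane, away from the feeding stand
- chisel: steel stone chisel, 225 mm long, lying on the far ledge of the receiving stand; a bystander
- rubbing_block: terracotta-coloured rubbing block 70 x 30 x 25 mm on the far ledge of the receiving stand; a bystander
- brush: dust brush, 200 mm long, lying on the far ledge of the feeding stand; a bystander
- mallet: wooden carver's mallet, 270 mm long, lying on the table; a bystander
- wax_jar: jar of wax, 70 mm across, 90 mm tall, on the table; a bystander
- offcut: stone offcut 120 x 90 x 60 mm on the table; a bystander

How it is judged (in metres and radians):
On the way, in this order (a step that is already met when the one before it is completed fails the run):
1. the board bridges the gap: nose on the receiving stand, tail still on the feeding stand (x of nose in the frame of edge_b above 0.015 m and x of tail in the frame of edge_a below -0.005 m), for 0.1 s.
2. the tail is across the gap too, the board level on the receiving stand (x of tail in the frame of edge_b above 0.005 m and angle between tray's own z axis and vertical below 0.012 rad), for 0.1 s.
3. the nose is pressed against the stops with more than 4 N (contact force between tray and stop_blocks above 4 N), for 0.05 s.
At the end, for the whole second after the job is handed in: the board lies at rest and flat (tilt under 0.012 rad, nose no more than 3 mm above the deck) on the receiving stand, its nose still bearing on the rubber faces of the stop blocks (more than 0.2 N) and within 12 mm of the home point, in line with the lane within 0.025 rad (contact force between tray and stop_blocks above 0.2 N and horizontal distance between nose and home below 0.012 m and angle between the x axis of tray and the x axis of home, either way round below 0.025 rad and angle between tray's own z axis and vertical below 0.012 rad and z of nose in the frame of home below 0.003 m and linear speed of tray below 0.01 m/s); the robot touches nothing.
It fails at once if the board tilts by more than 0.016 rad, some 2 mm across the gap (it sags into the gap or is tipped up) (angle between tray's own z axis and vertical above 0.016 rad).
It fails at once if the board is lifted: its tail or nose rises more than 12 mm above the feeding deck (z of any of tail, nose in the frame of edge_a above 0.012 m).
It fails at once if the board is pressed on the feeding stand with more than 28 N, its own weight of up to 10 N included, or against the stops with more than 20 N (contact force between tray and stand_a above 28 N or contact force between tray and stop_blocks above 20 N).
It fails at once if the board is shoved at more than 0.3 m/s (linear speed of tray above 0.3 m/s).
It fails at once if a tool or other bystander is moved more than 20 mm (distance of any of chisel, rubbing_block, brush, mallet, wax_jar, offcut from where it was at the start of the episode above 0.02 m).
It also fails if it takes over 72 s, if anything falls off the work surface, if the arm or the gripper's body presses on something with over 40 N, if the wrist force passes 120 N, or if a joint passes its speed limit or range.

## Robot

A 6-joint arm with a two-finger parallel gripper is mounted at the origin on the work surface. World frame = base frame: x ahead of the robot, y to its left, z up, the work surface at z = 0. Lengths are in mm, angles in rad, forces in N, time in s.
With the tool pointing down it reaches from about 275 to 1000 mm from the base axis. Payload 8.4 kg.
Tool frame: the origin (TCP) lies on the centre line of the jaws, within the pads' length; the fingertips stand 14 mm ahead of it and the grasp point (between the pads) lies 5 mm behind it; z points along the fingers, y is the line along which they close (so a half turn about z gives the same grasp; the last joint's range is limited). The gripper opens to 85 mm and grips with 20 to 120 N. Pads are 22 mm wide; open, the fingers measure 114 mm over their backs; the gripper's body (76 mm by 85 mm) begins 54 mm behind the grasp point. The pads swing forward as they close: fully open they stand 13 mm farther back than shut.
Start: joints at [1.243, 0.353, 1.633, -0, 1.155, -0.002], TCP at [200.04, 592.125, 245.281] pointing down, gripper open.
Joint ranges: [-2.63, 2.63], [-0.92, 2.1], [0.06, 2.66], [-1.3, 4.44], [0, 2.69], [-3.02, 3.02]. Speed limits (rad/s): [2.22, 2.22, 2.79, 3.14, 3.14, 3.14].

## Interface

Orientations are given as [roll, pitch, yaw] about the fixed x, y, z axes, in that order (R = Rz(yaw) Ry(pitch) Rx(roll)).
In Python, from rig import r gives the robot as it stands.
- The arm moves only by the tool step_arm, never from a script. Its argument "plan" is text: rows parted by semicolons, each of 7 numbers parted by spaces: the turn, a rotation vector about the world's x, y, z in degrees, then the shift along the world's x, y, z in mm, then the closure in counts, from 0 (fully open) to 255 (shut). In form: rx ry rz x y z hand; .... A call has 1 to 8 rows; each row is the pose to reach, as a shift and turn from the pose commanded when the call began; what a row does not reach only later rows make up. A row lasts 1/10 s, in which the tool goes at most 50 mm and 8.59 degrees, less where a joint would pass 70% of its speed; a pose out of reach is approached as far as the arm can. A call with a gripper value outside its range is refused whole. The fingers move at their own pace and stop on an object; "force" is the grip in N (left out, the last holds). Time passes only in rows, so rows that repeat a pose let the fingers close. It gives the time, the measured TCP pose, the force, the opening and the grip force at its end, in the units of the state.
- r.sense(): the state, without advancing time (a new reading comes with each control period).
- r.grab_frame(name): name is "scene" or "top"; returns (picture, depth): 400x640x3 uint8, red, green, blue; 400x640 float32, mm along the optical axis (not along the pixel's ray), 0 where there is no reading.
- r.get_calibration(name): a dict with "K" (3x3 intrinsics, pixels), "k1" (the pictures are not rectified: a ray, as slopes to the right and down, at radius r is drawn at 1 + k1 r^2 times it, then the intrinsics apply), "world_from_camera" (4x4, takes a point from camera to world coordinates). Camera axes: x right, y down, z forward; pixel columns grow to the right and rows downward; lengths in mm; the calibration is good to about 2 mm. A picture is of the moment at which its call begins. get_calibration takes no time and is no camera call.
- r.sign_off(): hands the job in; it is judged then, once.
The state is a dict: "clock": time; "qpos": joint angles; "qvel": joint speeds; "joint_efforts": joint torques, N m; "eef_pos": TCP position; "tcp_rot": TCP orientation; "contact_force": force on the tool from outside, world axes, zero at the start; "wrist_torque": the same for the moment, N m; "opening": opening from 0.0 (shut) to 1.0 (fully open); "grasp_force": force on a finger pad.
Only numpy, scipy, OpenCV 4.12 (cv2) and the standard library are available. Lean on these libraries where they do the work, as an engineer would, in place of code of your own. Each camera call takes 0.05 s, during which the arm holds its last target. There are 200 camera calls.

## Working session

There is one attempt and no reset: what is moved stays moved. The work goes in short steps, Python scripts to look and compute and a tool call to move; the robot and the scene stay as the last step left them, time stands still between calls to the robot, and variables do not carry over. Pictures are saved under pics/ and viewed, at most 10 in all, crops included, and the job is handed in when it is done.

Besides the shell and the picture viewer there is one more tool, called as name(argument=value, ...), one argument or row to a line, values as JSON. step_arm: Moves the arm, as the interface text tells. Its arguments: {"type":"object","properties":{"plan":{"type":"string"},"force":{"type":"number"}},"required":["plan"]}

```bash
mkdir -p pics; ls
cat > h.py <<'E'
import numpy as np, cv2
from rig import r
def pts(name,depth):
    c=r.get_calibration(name);K=np.array(c["K"]);T=np.array(c["world_from_camera"]);k1=c["k1"]
    v,u=np.mgrid[0:400,0:640]
    p=np.stack([u,v],-1).reshape(-1,1,2).astype(float)
    s=cv2.undistortPoints(p,K,np.array([k1,0,0,0,0.])).reshape(400,640,2)
    P=np.dstack([s*depth[...,None],depth])
    return P@T[:3,:3].T+T[:3,3]
E
python3 - <<'E'
from h import *
print(r.sense())
for n in("scene","top"):
    im,d=r.grab_frame(n);cv2.imwrite(f"pics/{n}0.png",im[...,::-1]);np.savez(f"pics/{n}0.npz",im=im,P=pts(n,d),d=d)
    print(n,np.array(r.get_calibration(n)["world_from_camera"]).round(3).tolist())
E
```

```text
pics
{'clock': 0.0, 'qpos': array([ 1.24262110e+00,  3.53636855e-01,  1.63415711e+00,  7.14880375e-06,
        1.15521975e+00, -2.41324533e-03]), 'qvel': array([ 0.00053656, -0.00146781,  0.0016181 ,  0.00089316, -0.00246277,
        0.00114955]), 'joint_efforts': array([ 1.96560732e-04, -6.05256701e+01, -3.42079389e+01,  6.06044205e-05,
        8.94427387e-03, -4.36610918e-06]), 'eef_pos': array([199.87160778, 591.67686697, 244.55890354]), 'tcp_rot': array([-3.14017161e+00, -9.96556038e-06,  2.81582778e+00]), 'contact_force': array([ 0.09023206, -0.52169581,  0.37471811]), 'wrist_torque': array([ 0.03480302,  0.03025651, -0.01277403]), 'grasp_force': 0.0, 'opening': 0.9991200899414296}
scene [[0.701, 0.408, -0.586, 1479.94], [0.714, -0.39, 0.582, -904.088], [0.009, -0.825, -0.564, 905.832], [0.0, 0.0, 0.0, 1.0]]
top [[0.017, -0.996, 0.087, 394.042], [-1.0, -0.017, 0.003, -12.183], [-0.001, -0.087, -0.996, 2195.485], [0.0, 0.0, 0.0, 1.0]]
```

View pics/scene0.png

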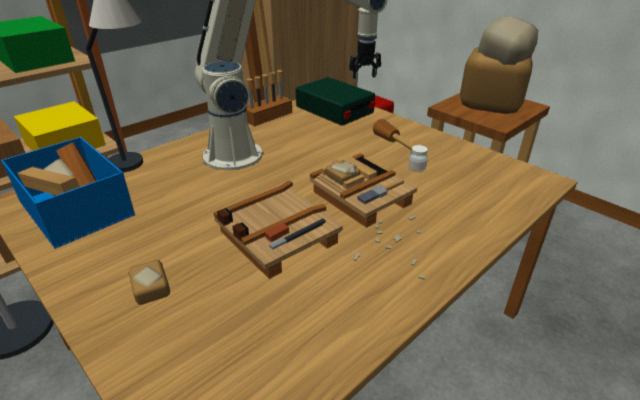

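View pics/top0.png

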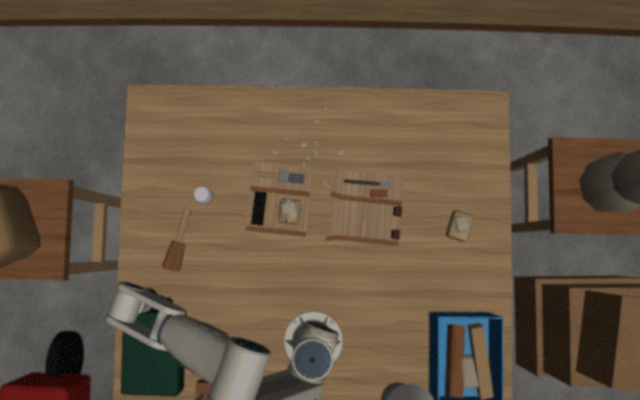

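The scene view shows the feeding stand with the board (about 350,180) and the receiving stand (about 275,225). In the top view the toe pad is at about (259,208), the stone at (289,210), the gap spans cols 311-331 and the stop blocks are at (397,211) and (397,234). The push therefore goes roughly along world -y. Next I'll measure this.

Run:
```python
from h import *
for n in("top","scene"):
    z=np.load(f"pics/{n}0.npz");P=z["P"];im=z["im"].astype(int)
    d=z["d"]
    if n=="top":
        s=np.s_[155:250,240:410]
        Z=P[...,2]
        for v in (196,200,204,208,212,216,220,224,228,232): print(v,[int(x) for x in P[v,244:408:4,2]])
        print("px",P[210,260].round(1),P[210,300].round(1),P[210,390].round(1))
    hsv=cv2.cvtColor(z["im"],cv2.COLOR_RGB2HSV)
    box=(P[...,0]>250)&(P[...,0]<650)&(P[...,1]>-350)&(P[...,1]<300)&(P[...,2]>40)
    dark=(im.max(-1)<45)&box
    nn,l,st,c=cv2.connectedComponentsWithStats(dark.astype(np.uint8))
    for i in range(1,nn):
        if st[i,4]>15:
            q=P[l==i]; print(n,"dark",st[i].tolist(),np.median(q,0).round(1),np.percentile(q,[2,98],0).round(0).tolist(),cv2.minAreaRect(q[:,:2].astype(np.float32)))
    rail=(hsv[...,0]<12)&(hsv[...,1]>120)&box&(im.max(-1)>=45)
    nn,l,st,c=cv2.connectedComponentsWithStats(rail.astype(np.uint8))
    for i in range(1,nn):
        if st[i,4]>40:
            q=P[l==i];print(n,"red",st[i].tolist(),np.median(q,0).round(1),cv2.minAreaRect(q[:,:2].astype(np.float32)),cv2.fitLine(q[:,:2].astype(np.float32),cv2.DIST_HUBER,0,.01,.01).ravel())
    big=cv2.resize(z["im"][150:255,240:410] if n=="top" else z["im"][145:280,205:425],None,fx=4.5 if n=="top" else 3.6,fy=4.5 if n=="top" else 3.6,interpolation=cv2.INTER_CUBIC)
    cv2.imwrite(f"pics/{n}0c.png",big[...,::-1])
```

```text
196 [-1, -3, 63, 84, 76, 74, 90, 111, 110, 76, 101, 107, 105, 105, 105, 76, 75, 2, -6, -4, 1, -1, 67, 75, 80, 83, 73, 85, 88, 61, 65, 73, 91, 90, 102, 94, 68, 73, 64, 71, -6]
200 [-5, 0, 61, 91, 81, 87, 96, 98, 80, 112, 113, 132, 111, 107, 83, 65, 59, 0, -4, -9, 12, 10, -10, 58, 69, 57, 70, 77, 83, 76, 78, 77, 81, 71, 83, 87, 82, 92, 76, 69, 2195]
204 [5, 2, 71, 87, 87, 81, 95, 92, 75, 122, 133, 135, 144, 114, 118, 77, 58, -7, 6, 1, -5, 7, -4, 62, 66, 72, 77, 68, 65, 67, 62, 69, 72, 63, 59, 70, 59, 75, 85, 85, -5]
208 [-5, 59, 84, 80, 81, 77, 100, 98, 68, 124, 120, 130, 147, 125, 98, 71, 46, -3, 5, 0, -4, -1, 65, 69, 68, 69, 72, 64, 67, 60, 83, 74, 64, 59, 58, 60, 55, 76, 102, 107, 6]
212 [-11, 63, 80, 82, 76, 76, 98, 98, 73, 120, 124, 133, 133, 128, 77, 71, 6, -5, 3, 2, 8, -2, 58, 72, 69, 65, 59, 68, 65, 65, 58, 57, 75, 64, 56, 67, 66, 60, 95, 108, 0]
216 [10, 67, 78, 82, 70, 95, 99, 95, 86, 119, 125, 133, 123, 125, 74, 85, 0, 5, -10, 14, 0, 0, 63, 73, 61, 68, 68, 67, 60, 54, 56, 65, 75, 79, 59, 69, 68, 71, 52, 87, -7]
220 [-1, 61, 77, 72, 82, 101, 113, 91, 79, 119, 110, 135, 125, 1
[... 1664 characters left out ...]
77734, 42.45585250854492), 52.7278938293457)
scene red [218, 210, 11, 7, 50] [ 456.3 -337.5   99.1] ((457.3552551269531, -336.8079833984375), (22.362533569335938, 34.96290969848633), 86.71632385253906) [ 9.9993908e-01 -1.1036135e-02  4.5704666e+02 -3.3740231e+02]
scene red [265, 223, 24, 18, 260] [ 631.4 -265.5   87.6] ((621.8991088867188, -253.386962890625), (89.08465576171875, 44.29448318481445), 85.43433380126953) [ 8.1336387e-02  9.9668670e-01  6.3168512e+02 -2.6598868e+02]
scene red [234, 224, 11, 7, 42] [ 548.1 -341.8   98.4] ((550.6882934570312, -341.7347717285156), (19.54140853881836, 34.16305923461914), 81.77542877197266) [ 9.9787015e-01  6.5231435e-02  5.4999872e+02 -3.4210150e+02]
```

View pics/top0c.png

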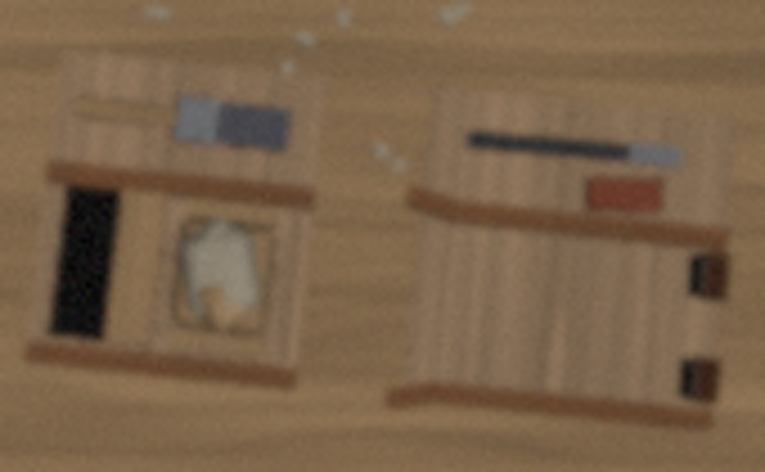

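View pics/scene0c.png

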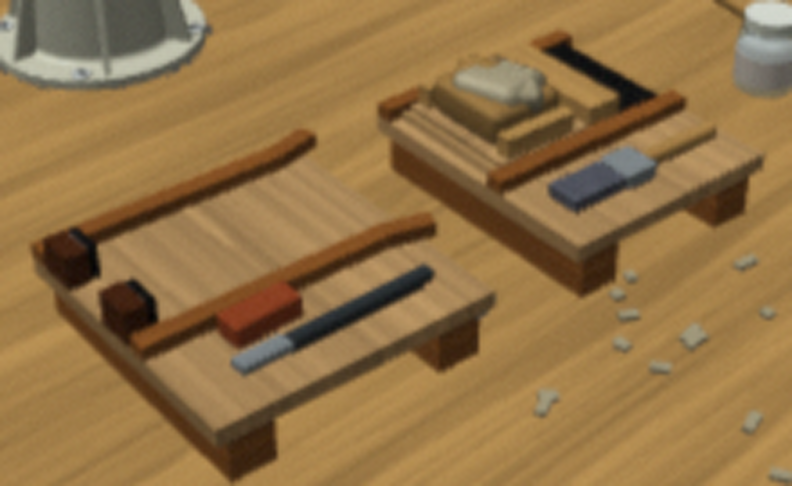

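The crops show the toe quad in the top view at crop corners (70,190), (118,192), (103,337) and (52,333). The rails are tilted about 0.1 from image-horizontal, and the rubber faces are at crop cols about 692 and 684. I'll cast these pixels as rays onto planes at the right heights.

```bash
cat >> h.py <<'E'
def cast(name,uv,z):
    c=r.get_calibration(name);K=np.array(c["K"]);T=np.array(c["world_from_camera"])
    s=cv2.undistortPoints(np.array(uv,float).reshape(-1,1,2),K,np.array([c["k1"],0,0,0,0.])).reshape(-1,2)
    D=np.c_[s,np.ones(len(s))]@T[:3,:3].T
    return T[:3,3]+D*((z-T[2,3])/D[:,2])[:,None]
E
python3 - <<'E'
from h import *
def crop(p): return (np.array(p,float)+.5)/4.5-.5+[240,150]
def show(t,p,z):
    q=cast("top",crop(p),z);print(t,q[:,:2].round(1).tolist());return q
t=show("toe",[(70,190),(118,192),(103,337),(52,333)],84);print(t.mean(0))
z=np.load("pics/top0.npz");im=z["im"]
m=(im[180:240,245:275].max(-1)<50)
uv=np.argwhere(m)[:,::-1]+[245,180];q=cast("top",uv,84)[:,:2].astype(np.float32);print(len(q),cv2.minAreaRect(q),q.mean(0))
for t,a,b in(("Afar",(60,173),(305,199)),("Anear",(35,352),(285,379)),("Bfar",(450,209),(720,238)),("Bnear",(440,386),(700,420))):
    q=show(t,[a,b],81);d=q[1]-q[0];print("  dir",d[0]/-d[1])
show("Aedge",[(316,90),(300,340)],66);show("Bedge",[(420,230),(412,380)],66)
q=show("rub",[(692,275),(684,380)],100)
# stone depth etc
P=z["P"];print("toe z",np.median(P[195:222,255:262,2]),"deckB",np.median(P[205:228,340:385,2]))
z2=np.load("pics/scene0.npz");P2=z2["P"]
sB=P2.reshape(-1,3);k=(abs(sB[:,0]-520)<40)&(abs(sB[:,1]+200)<70)&(sB[:,2]>40);print("deckB scene",np.median(sB[k,2]))
dk=(z2["im"].max(-1)<45);k=dk.ravel()&(abs(sB[:,1]-247)<25)&(abs(sB[:,0]-550)<60);print("toe scene",np.median(sB[k],0),k.sum())
E
```

```text
toe [[618.1, 249.9], [617.0, 205.5], [482.8, 215.8], [485.7, 262.9]]
[550.9208858  233.51712331  84.        ]
341 ((551.697509765625, 234.6825714111328), (44.27498245239258, 133.45974731445312), 84.00989532470703) [551.56793 234.48743]
Afar [[634.1, 260.0], [613.8, 32.6]]
  dir -0.08956525220164234
Anear [[468.1, 278.5], [447.3, 47.9]]
  dir -0.08985549907068378
Bfar [[606.8, -101.5], [584.1, -351.4]]
  dir -0.0905135637150593
Bnear [[443.4, -94.5], [416.1, -333.7]]
  dir -0.11394407551282368
Aedge [[717.9, 24.6], [484.0, 35.1]]
Bedge [[588.2, -74.5], [448.8, -69.1]]
rub [[548.0, -322.8], [452.0, -316.0]]
toe z 82.14476412579552 deckB 65.3961698637504
deckB scene 65.18333344106617
toe scene [554.57701671 249.26558195  81.47211736] 98
```

step_arm(
  plan="0 0 -8 30 -31 0 128;0 0 -16 66 -67 0 128;0 0 -24 100 -103 0 128;0 0 -32 135 -138 0 128;0 0 -40 170 -174 0 128;0 0 -48 205 -210 0 128;0 0 -56 240 -245 0 128;0 0 -60 270 -276 0 128",
)

```text
clock: 0.9
eef_pos: [471.3, 314.1, 245.1]
tcp_rot: [-3.141, 0.0, 1.763]
contact_force: [-0.1, 0.9, 0.1]
opening: 0.499
grasp_force: 0.0
```

step_arm(
  plan="0 0 -8 30 -31 -20 128;0 0 -16.3 60 -61 -40 128;0 0 -16.3 79 -80 -60 128;0 0 -16.3 79 -80 -90 128;0 0 -16.3 79 -80 -110 128;0 0 -16.3 79 -80 -120 128;0 0 -16.3 79 -80 -120 128;0 0 -16.3 79 -80 -120 128",
)

```text
clock: 1.7
eef_pos: [549.3, 236.5, 125.9]
tcp_rot: [3.141, -0.0, 1.485]
contact_force: [0.9, 1.2, -0.3]
opening: 0.496
grasp_force: 0.0
```

Run:
```python
from h import *
s=r.sense();print(s["qpos"],s["eef_pos"],s["tcp_rot"],s["contact_force"],s["clock"],s["opening"])
im,d=r.grab_frame("top");a=cv2.resize(im[150:255,240:410],None,fx=4.5,fy=4.5,interpolation=cv2.INTER_CUBIC)
im,d=r.grab_frame("scene");b=cv2.resize(im[110:220,280:420],None,fx=3.5,fy=3.5,interpolation=cv2.INTER_CUBIC)
im=np.zeros((600,765,3),np.uint8);im[:300]=a[:300];im[300:600,:490]=b[80:380]
cv2.imwrite("pics/c1.png",im[...,::-1])
```

```text
[ 4.04071655e-01  4.47034364e-01  1.79047005e+00 -1.73968950e-05
  9.03446020e-01  4.90334480e-01] [549.31972987 236.51616067 125.92544652] [ 3.14101966e+00 -2.90374301e-04  1.48454435e+00] [ 0.94201415  1.20400974 -0.34018987] 1.7 0.49578718092069746
```

View pics/c1.png

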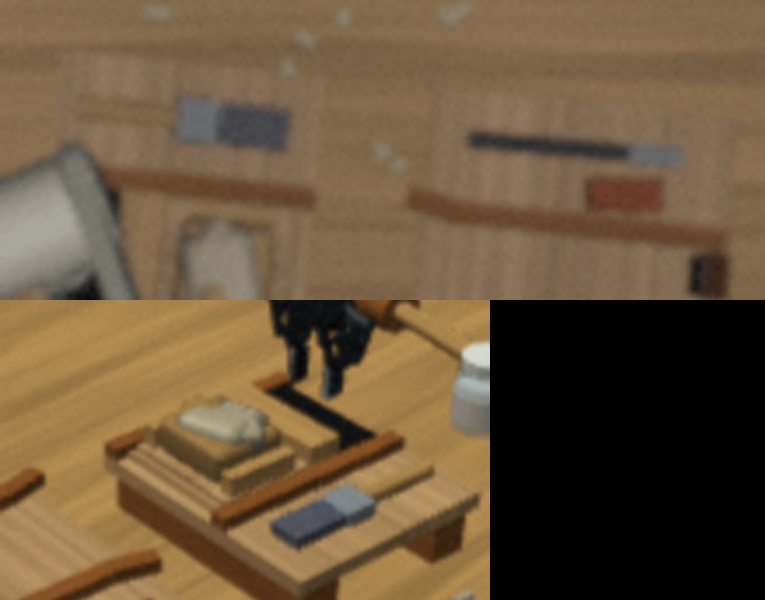

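The fingertips at about (300,375) and (330,390) in the lower crop hang spread across the lane, above the black toe. I'll lower them to find it.

step_arm(
  plan="0 0 0 0 0 -10 128;0 0 0 0 0 -18 128;0 0 0 0 0 -22 128;0 0 0 0 0 -22 128;0 0 0 0 0 -22 128",
)

```text
clock: 2.3
eef_pos: [549.0, 236.1, 103.1]
tcp_rot: [-3.141, 0.0, 1.484]
contact_force: [-0.5, -0.4, 0.0]
opening: 0.495
grasp_force: 0.0
```

step_arm(
  plan="0 0 0 0 0 -1 128;0 0 0 0 0 -2 128;0 0 0 0 0 -3 128;0 0 0 0 0 -3 128",
)

```text
clock: 2.7
eef_pos: [549.0, 236.1, 100.2]
tcp_rot: [-3.141, 0.0, 1.484]
contact_force: [0.4, -0.1, -0.5]
opening: 0.498
grasp_force: 0.0
```

step_arm(
  plan="0 0 0 0 0 -1 128;0 0 0 0 0 -2 128;0 0 0 0 0 -2 128",
)

```text
clock: 3.0
eef_pos: [548.9, 236.1, 98.1]
tcp_rot: [-3.141, 0.0, 1.484]
contact_force: [-0.2, 0.3, -0.6]
opening: 0.496
grasp_force: 0.0
```

step_arm(
  plan="0 0 0 0 0 -1 128;0 0 0 0 0 -2 128;0 0 0 0 0 -2 128",
)

```text
clock: 3.3
eef_pos: [549.0, 236.1, 96.1]
tcp_rot: [-3.141, 0.0, 1.484]
contact_force: [-1.4, 0.4, 0.1]
opening: 0.499
grasp_force: 0.0
```

step_arm(
  plan="0 0 0 0 0 -1 128;0 0 0 0 0 -1.5 128;0 0 0 0 0 -1.5 128",
)

```text
clock: 3.6
eef_pos: [549.0, 236.1, 94.8]
tcp_rot: [-3.142, 0.0, 1.484]
contact_force: [0.3, -0.4, 0.8]
opening: 0.497
grasp_force: 0.1
```

step_arm(
  plan="0 0 0 0 0 -1 128;0 0 0 0 0 -1.5 128;0 0 0 0 0 -1.5 128",
)

```text
clock: 3.9
eef_pos: [549.1, 236.2, 94.2]
tcp_rot: [3.141, -0.0, 1.484]
contact_force: [-3.7, -0.7, 11.2]
opening: 0.498
grasp_force: 5.2
```

step_arm(
  plan="0 0 0 0 0 1.3 128;0 0 0 -0.4 -5 1.3 128;0 0 0 -0.8 -9 1.3 128;0 0 0 -0.8 -9 1.3 128",
)

```text
clock: 4.3
eef_pos: [548.3, 226.5, 94.6]
tcp_rot: [3.141, 0.0, 1.484]
contact_force: [0.2, -1.5, 2.5]
opening: 0.5
grasp_force: 1.2
```

step_arm(
  plan="0 0 0 -0.2 -2 0 128;0 0 0 -0.3 -4 0 128;0 0 0 -0.3 -4 0 128",
)

```text
clock: 4.6
eef_pos: [548.1, 222.9, 94.6]
tcp_rot: [3.141, -0.0, 1.484]
contact_force: [1.4, -0.2, 1.7]
opening: 0.495
grasp_force: 1.2
```

step_arm(
  plan="0 0 0 -0.2 -2 0 128;0 0 0 -0.3 -4 0 128;0 0 0 -0.3 -4 0 128",
)

```text
clock: 4.9
eef_pos: [547.7, 218.9, 94.6]
tcp_rot: [3.142, 0.0, 1.484]
contact_force: [0.2, -0.4, 2.2]
opening: 0.498
grasp_force: 1.3
```

step_arm(
  plan="0 0 0 -0.2 -2 0 128;0 0 0 -0.3 -3 0 128;0 0 0 -0.3 -3 0 128",
)

```text
clock: 5.2
eef_pos: [547.4, 216.3, 94.6]
tcp_rot: [3.141, -0.001, 1.484]
contact_force: [0.2, 3.8, 1.5]
opening: 0.499
grasp_force: 2.9
```

step_arm(
  plan="0 0 0 0 0 -0.3 128;0 0 0 -0.3 -4 -0.3 128;0 0 0 -0.9 -10 -0.3 128;0 0 0 -1.5 -17 -0.3 128;0 0 0 -2.1 -24 -0.3 128;0 0 0 -2.6 -30 -0.3 128;0 0 0 -2.6 -30 -0.3 128",
)

```text
clock: 5.9
eef_pos: [544.9, 185.5, 94.5]
tcp_rot: [3.141, 0.0, 1.484]
contact_force: [0.7, -0.1, 4.2]
opening: 0.494
grasp_force: 2.1
```

step_arm(
  plan="0 0 0 -0.4 -5 -0.1 128;0 0 0 -1 -12 -0.2 128;0 0 0 -1.7 -19 -0.3 128;0 0 0 -2.3 -26 -0.4 128;0 0 0 -2.9 -33 -0.4 128;0 0 0 -3.5 -40 -0.4 128;0 0 0 -3.5 -40 -0.4 128",
)

```text
clock: 6.6
eef_pos: [541.8, 145.9, 94.4]
tcp_rot: [3.14, -0.0, 1.484]
contact_force: [0.3, 1.3, 6.4]
opening: 0.499
grasp_force: 3.5
```

step_arm(
  plan="0 0 0 -0.4 -5 -0.1 128;0 0 0 -1 -12 -0.2 128;0 0 0 -1.6 -18 -0.3 128;0 0 0 -2.1 -24 -0.3 128;0 0 0 -2.6 -30 -0.3 128;0 0 0 -2.6 -30 -0.3 128",
)

```text
clock: 7.2
eef_pos: [539.6, 116.2, 94.4]
tcp_rot: [3.14, -0.001, 1.484]
contact_force: [0.6, 2.7, 7.9]
opening: 0.5
grasp_force: 4.6
```

step_arm(
  plan="0 0 0 -0.3 -4 -0.2 128;0 0 0 -0.8 -9 -0.2 128;0 0 0 -1.3 -15 -0.2 128;0 0 0 -1.8 -21 -0.2 128;0 0 0 -1.8 -21 -0.2 128",
)

```text
clock: 7.7
eef_pos: [537.9, 95.4, 94.3]
tcp_rot: [3.139, -0.001, 1.484]
contact_force: [1.1, 4.0, 10.3]
opening: 0.497
grasp_force: 5.4
```

step_arm(
  plan="0 0 0 -0.3 -4 0 128;0 0 0 -0.8 -9 0 128;0 0 0 -1.3 -15 0 128;0 0 0 -1.8 -21 0 128;0 0 0 -2.1 -25 0 128;0 0 0 -2.1 -25 0 128",
)

```text
clock: 8.3
eef_pos: [536.0, 70.6, 94.4]
tcp_rot: [3.139, -0.001, 1.484]
contact_force: [1.1, 5.6, 11.2]
opening: 0.498
grasp_force: 5.7
```

Run:
```python
from h import *
im,d=r.grab_frame("top");a=cv2.resize(im[180:250,240:410],None,fx=4.5,fy=4.5,interpolation=cv2.INTER_CUBIC)
im,d=r.grab_frame("scene");b=cv2.resize(im[130:240,220:420],None,fx=2.6,fy=2.6,interpolation=cv2.INTER_CUBIC)
im=np.zeros((600,765,3),np.uint8);im[:315]=a;im[315:600,:520]=b[:285]
cv2.imwrite("pics/c2.png",im[...,::-1])
```

```text
(no output)
```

View pics/c2.png

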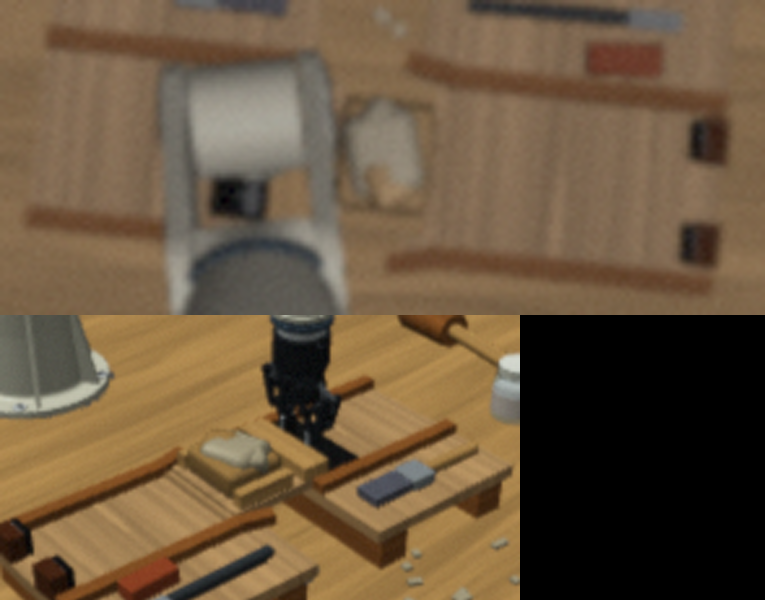

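The bridge is made: the stone is at crop cols 345-430 and the nose is about 30 mm past the receiving edge at col ~415. Both rails are clear of it. I'll ease off the hold-down while advancing.

step_arm(
  plan="0 0 0 -0.3 -4 0.1 128;0 0 0 -0.8 -9 0.3 128;0 0 0 -1.3 -15 0.5 128;0 0 0 -1.8 -21 0.6 128;0 0 0 -2.1 -25 0.6 128;0 0 0 -2.1 -25 0.6 128",
)

```text
clock: 9.0
eef_pos: [532.9, 45.1, 94.3]
tcp_rot: [3.141, -0.0, 1.484]
contact_force: [1.3, 3.8, 6.9]
opening: 0.496
grasp_force: 4.3
```

step_arm(
  plan="0 0 0 -0.3 -4 0.2 128;0 0 0 -0.8 -9 0.4 128;0 0 0 -1.3 -15 0.6 128;0 0 0 -1.8 -20 0.6 128;0 0 0 -1.8 -20 0.6 128",
)

```text
clock: 9.5
eef_pos: [530.5, 24.7, 94.5]
tcp_rot: [-3.141, 0.0, 1.484]
contact_force: [-0.0, 0.1, 2.4]
opening: 0.498
grasp_force: 1.8
```

step_arm(
  plan="0 0 0 0 0 0.5 128;0 0 0 -0.2 -3 0.5 128;0 0 0 -0.7 -8 0.5 128;0 0 0 -1.3 -15 0.5 128;0 0 0 -1.9 -22 0.5 128;0 0 0 -2.3 -26 0.5 128;0 0 0 -2.3 -26 0.5 128",
)

```text
clock: 10.2
eef_pos: [528.2, -1.8, 95.0]
tcp_rot: [-3.141, 0.001, 1.484]
contact_force: [-1.0, 1.3, 0.1]
opening: 0.502
grasp_force: 0.0
```

step_arm(
  plan="0 0 0 -0.3 -4 0 128;0 0 0 -0.9 -10 0 128;0 0 0 -1.4 -16 0 128;0 0 0 -2 -23 0 128;0 0 0 -2.6 -30 0 128;0 0 0 -3.2 -37 0 128;0 0 0 -3.8 -43 0 128;0 0 0 -3.8 -43 0 128",
)

```text
clock: 11.0
eef_pos: [524.8, -45.0, 95.2]
tcp_rot: [3.141, 0.001, 1.484]
contact_force: [-0.2, 0.1, 0.5]
opening: 0.495
grasp_force: 0.0
```

step_arm(
  plan="0 0 0 -0.3 -4 0 128;0 0 0 -1 -12 0 128;0 0 0 -1.7 -20 0 128;0 0 0 -2.4 -28 0 128;0 0 0 -3.1 -36 0 128;0 0 0 -3.8 -44 0 128;0 0 0 -4.6 -53 0 128;0 0 0 -4.6 -53 0 128",
)

```text
clock: 11.8
eef_pos: [520.0, -98.3, 95.1]
tcp_rot: [3.141, 0.001, 1.484]
contact_force: [0.4, -0.6, 0.7]
opening: 0.496
grasp_force: 0.0
```

step_arm(
  plan="0 0 0 -0.3 -4 0 128;0 0 0 -0.8 -9 0 128;0 0 0 -1.2 -14 0 128;0 0 0 -1.7 -19 0 128;0 0 0 -2.1 -24 0 128;0 0 0 -2.1 -24 0 128",
)

```text
clock: 12.4
eef_pos: [517.9, -121.6, 95.1]
tcp_rot: [-3.142, 0.001, 1.484]
contact_force: [0.9, -0.0, -0.4]
opening: 0.497
grasp_force: 0.0
```

Run:
```python
from h import *
im,d=r.grab_frame("top");a=cv2.resize(im[180:250,310:410],None,fx=4.5,fy=4.5,interpolation=cv2.INTER_CUBIC)
im,d=r.grab_frame("scene");b=cv2.resize(im[170:260,200:340],None,fx=3.2,fy=3.2,interpolation=cv2.INTER_CUBIC)
im=np.zeros((600,450,3),np.uint8);im[:315]=a;im[315:600,:448]=b[:285]
cv2.imwrite("pics/c3.png",im[...,::-1])
```

```text
(no output)
```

View pics/c3.png

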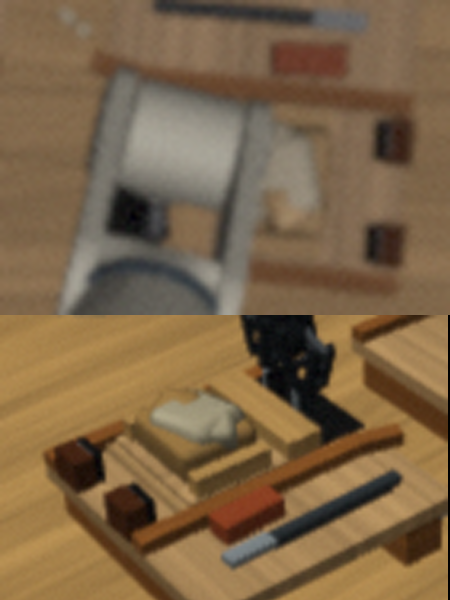

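The board is on the receiving lane, with the stone's front at col ~325, the stop faces at ~372 and about 20 mm to go. I'll go slowly now.

step_arm(
  plan="0 0 0 -0.3 -3 0 128;0 0 0 -0.6 -7 0 128;0 0 0 -1 -11 0 128;0 0 0 -1.2 -14 0 128;0 0 0 -1.2 -14 0 128",
)

```text
clock: 13.0
eef_pos: [516.7, -135.5, 95.0]
tcp_rot: [-3.142, 0.0, 1.484]
contact_force: [0.2, 0.5, -0.1]
opening: 0.497
grasp_force: 0.2
```

step_arm(
  plan="0 0 0 -0.1 -1 0 128;0 0 0 -0.2 -2 0 128;0 0 0 -0.3 -3 0 128;0 0 0 -0.3 -3 0 128",
)

```text
clock: 13.4
eef_pos: [516.5, -137.9, 95.0]
tcp_rot: [-3.141, 0.0, 1.484]
contact_force: [0.4, 3.2, -0.5]
opening: 0.498
grasp_force: 1.6
```

step_arm(
  plan="0 0 0 0 -0.5 0 128;0 0 0 -0.1 -1 0 128;0 0 0 -0.1 -1 0 128",
)

```text
clock: 13.7
eef_pos: [516.4, -138.9, 95.0]
tcp_rot: [-3.142, 0.0, 1.484]
contact_force: [-0.3, 3.5, -1.0]
opening: 0.496
grasp_force: 1.8
```

step_arm(
  plan="0 0 0 0 -0.5 0 128;0 0 0 -0.1 -1 0 128;0 0 0 -0.1 -1 0 128",
)

```text
clock: 14.0
eef_pos: [516.3, -140.0, 95.0]
tcp_rot: [-3.142, 0.0, 1.484]
contact_force: [0.7, 3.2, -1.6]
opening: 0.496
grasp_force: 1.6
```

step_arm(
  plan="0 0 0 0 -0.5 0 128;0 0 0 -0.1 -1 0 128;0 0 0 -0.1 -1.5 0 128;0 0 0 -0.2 -2 0 128;0 0 0 -0.2 -2 0 128",
)

```text
clock: 14.5
eef_pos: [516.1, -142.0, 95.1]
tcp_rot: [-3.142, 0.0, 1.484]
contact_force: [-0.3, 3.3, -1.8]
opening: 0.497
grasp_force: 1.4
```

step_arm(
  plan="0 0 0 0 -0.4 -0.1 128;0 0 0 -0.1 -0.8 -0.2 128;0 0 0 -0.1 -0.8 -0.2 128",
)

```text
clock: 14.8
eef_pos: [516.1, -142.6, 95.0]
tcp_rot: [3.141, -0.0, 1.484]
contact_force: [0.2, 4.7, 1.4]
opening: 0.5
grasp_force: 2.3
```

step_arm(
  plan="0 0 0 0 -0.4 0 128;0 0 0 -0.1 -0.8 0 128;0 0 0 -0.1 -0.8 0 128",
)

```text
clock: 15.1
eef_pos: [516.1, -143.5, 95.0]
tcp_rot: [3.141, -0.0, 1.484]
contact_force: [1.1, 5.3, 0.5]
opening: 0.502
grasp_force: 2.4
```

step_arm(
  plan="0 0 0 0 -0.4 0 128;0 0 0 -0.1 -0.8 0 128;0 0 0 -0.1 -0.8 0 128",
)

```text
clock: 15.4
eef_pos: [516.1, -144.3, 95.0]
tcp_rot: [3.141, 0.0, 1.484]
contact_force: [1.0, 5.9, 1.7]
opening: 0.495
grasp_force: 2.4
```

step_arm(
  plan="0 0 0 0 -0.3 0 128;0 0 0 -0.1 -0.6 0 128;0 0 0 -0.1 -0.6 0 128",
)

```text
clock: 15.7
eef_pos: [516.0, -144.7, 95.0]
tcp_rot: [3.141, -0.0, 1.484]
contact_force: [0.4, 6.6, 2.6]
opening: 0.5
grasp_force: 3.1
```

step_arm(
  plan="0 0 0 0 -0.3 0 128;0 0 0 -0.1 -0.7 0 128;0 0 0 -0.1 -0.7 0 128",
)

```text
clock: 16.0
eef_pos: [515.9, -145.0, 95.0]
tcp_rot: [3.141, -0.001, 1.484]
contact_force: [0.6, 8.8, 2.4]
opening: 0.494
grasp_force: 4.6
```

Run:
```python
from h import *
for i in range(2):
    im,d=r.grab_frame("top");s=r.sense();print(s["eef_pos"].round(2),s["contact_force"].round(1))
a=cv2.resize(im[180:250,310:410],None,fx=4.5,fy=4.5,interpolation=cv2.INTER_CUBIC)
im,d=r.grab_frame("scene");b=cv2.resize(im[195:255,205:300],None,fx=4.7,fy=4.7,interpolation=cv2.INTER_CUBIC)
im=np.zeros((600,450,3),np.uint8);im[:315]=a;im[315:597,:446]=b[:282]
cv2.imwrite("pics/c4.png",im[...,::-1])
```

```text
[ 515.93 -144.99   95.04] [0.9 9.2 2.2]
[ 515.92 -144.97   95.02] [1.2 8.9 2.4]
```

View pics/c4.png

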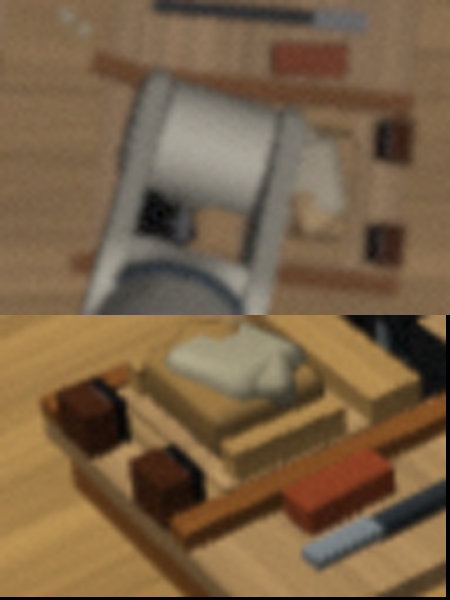

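The nose now meets the stop faces (col ~370) and the force is climbing, so I'll finish the press.

step_arm(
  plan="0 0 0 0 -0.3 0 128;0 0 0 0 -0.3 0 128;0 0 0 0 -0.3 0 128",
)

```text
clock: 16.45
eef_pos: [515.9, -145.0, 95.0]
tcp_rot: [3.141, -0.001, 1.484]
contact_force: [1.8, 11.3, 3.0]
opening: 0.5
grasp_force: 5.3
```

step_arm(
  plan="0 0 0 0 -0.2 0 128;0 0 0 0 -0.2 0 128;0 0 0 0 -0.2 0 128;0 0 0 0 -0.2 0 128",
)

```text
clock: 16.85
eef_pos: [515.9, -145.1, 95.0]
tcp_rot: [3.141, -0.001, 1.484]
contact_force: [1.2, 10.6, 2.2]
opening: 0.496
grasp_force: 5.8
```

step_arm(
  plan="0 0 0 0 -0.2 0 128;0 0 0 0 -0.2 0 128;0 0 0 0 0.2 0.1 128;0 0 0 0 0.5 0.2 128;0 0 0 0 0.7 0.3 128;0 0 0 0 0.8 0.5 128;0 0 0 0 0.9 0.6 128;0 0 0 0 0.9 0.6 128",
)

```text
clock: 17.65
eef_pos: [515.7, -145.0, 95.1]
tcp_rot: [-3.142, -0.0, 1.484]
contact_force: [2.6, 5.5, -4.1]
opening: 0.5
grasp_force: 2.7
```

step_arm(
  plan="0 0 0 0 0.2 -0.3 128;0 0 0 0 0.4 -0.3 128;0 0 0 0 0.6 -0.3 128;0 0 0 0.1 0.9 -0.3 128;0 0 0 0.1 0.9 -0.3 128",
)

```text
clock: 18.15
eef_pos: [515.8, -144.6, 95.3]
tcp_rot: [3.141, 0.0, 1.484]
contact_force: [0.4, 0.4, 0.1]
opening: 0.498
grasp_force: 0.0
```

Free of contact. I'll back off and rise.

step_arm(
  plan="0 0 0 0.1 1 0 128;0 0 0 0.3 4 0.5 128;0 0 0 0.7 8 2 128;0 0 0 0.9 10 10 128;0 0 0 0.9 10 30 128;0 0 0 0.9 10 60 128;0 0 0 0.9 10 90 128;0 0 0 0.9 10 90 128",
)

```text
clock: 18.95
eef_pos: [519.1, -134.7, 189.6]
tcp_rot: [3.135, 0.001, 1.484]
contact_force: [0.2, 0.3, 0.9]
opening: 0.498
grasp_force: 0.0
```

Run:
```python
from h import *
im,d=r.grab_frame("top");a=cv2.resize(im[180:250,310:410],None,fx=4.5,fy=4.5,interpolation=cv2.INTER_CUBIC)
im,d=r.grab_frame("scene");b=cv2.resize(im[185:255,205:300],None,fx=4,fy=4,interpolation=cv2.INTER_CUBIC)
im=np.zeros((600,450,3),np.uint8);im[:315]=a;im[315:595,:380]=b[:280]
cv2.imwrite("pics/c5.png",im[...,::-1]);s=r.sense();print(s["eef_pos"],s["contact_force"])
```

```text
[ 517.0706485  -134.22423827  186.20649595] [-0.55794021  0.0059359  -0.19314172]
```

View pics/c5.png

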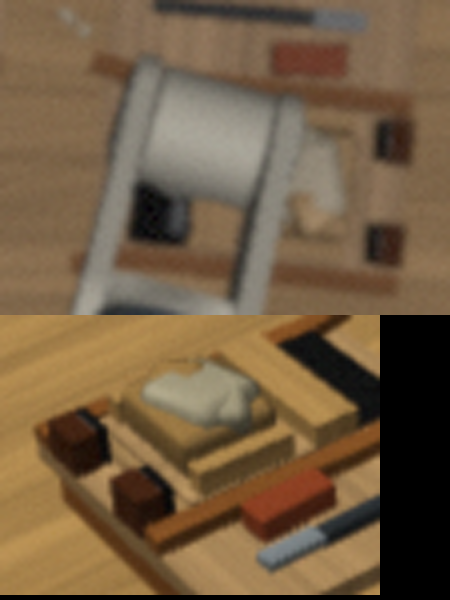

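The board sits against both stop faces (crop cols ~372-380) with the bystanders unmoved and the hand clear. I'm handing it in.

```bash
python3 -c "
from rig import r
print(r.sign_off())"
```

```text
the job is handed in; nothing more can be done
None
```

The board is across the gap and was pressed home against both stops at about 11–12 N at the tool, of which about 3 N is sliding friction. It was left resting there and the job is handed in at about 19 s; sign-off returned no verdict, and the force still left on the stops after I let go was not measured.

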